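Slide an acrylic blank out over the end of a ledge

ROBOT

A 6-joint arm with a two-finger parallel gripper is mounted at the origin on a cart in front of the work surface, level with it; the furniture and walls round the work are solid. World frame = base frame: x ahead of the robot, y to its left, z up, the work surface at z = 0. Lengths are in m, angles in rad, forces in N, time in s.
With the tool pointing down it reaches from about 0.325 to 0.75 m from the base axis. Payload 7.6 kg.
Tool frame: the origin (TCP) lies at the very end of the fingers, on their centre line; the grasp point (between the pads) lies 19 mm behind it; z points along the fingers, y is the line along which they close (so a half turn about z gives the same grasp; the last joint's range is limited). The gripper opens to 85 mm and grips with 20 to 120 N. Pads are 22 mm wide; open, the fingers measure 114 mm over their backs; the gripper's body (76 mm by 85 mm) begins 54 mm behind the grasp point. The pads swing forward as they close: fully open they stand 13 mm farther back than shut.
Start: joints at [-1.194, 0.052, 1.401, -0, 1.689, -0.07], TCP at [0.227, -0.473, 0.231] pointing down, gripper open.
Joint ranges: [-2.9, 2.9], [-0.91, 2.17], [0.12, 2.37], [-1.06, 4.2], [0.26, 2.73], [-2.93, 2.93]. Speed limits (rad/s): [2.57, 2.57, 3.01, 3.14, 3.14, 3.14].

INTERFACE

Orientations are given as [roll, pitch, yaw] about the fixed x, y, z axes, in that order (R = Rz(yaw) Ry(pitch) Rx(roll)).
In Python, from plant import monitor, capture, camera_info, job gives the robot as it stands.
- The arm moves only by the tool send_rows, never from a script. Its argument "steps" is a list of rows, each a list of 7 numbers: the shift along the tool's x, y, z in units of 600 mm (1.0 is 600 mm), then the turn, a rotation vector about the tool's x, y, z in units of 30 degrees (1.0 is 30 degrees), then the opening, from 0 (shut) to 1 (fully open). A call has 1 to 8 rows; each row is the pose to reach, as a shift and turn from the pose commanded when the call began, along the tool's axes at that moment; what a row does not reach only later rows make up. A row lasts 1/12 s, in which the tool goes at most 41.7 mm and 7.16 degrees, less where a joint would pass 70% of its speed; a pose out of reach is approached as far as the arm can. A call with a number of a shift or a turn outside -1 to 1 is refused whole. A call with a gripper value outside its range is refused whole. The fingers move at their own pace and stop on an object; "force" is the grip in N (left out, the last holds). Time passes only in rows, so rows that repeat a pose let the fingers close. It gives the time, the measured TCP pose, the force, the opening and the grip force at its end, in the units of the state.
- monitor.state(): the state, without advancing time (a new reading comes with each control period).
- capture(name): name is "scene" or "top" or "wrist"; returns (picture, depth): 480x640x3 uint8, red, green, blue; 480x640 float32, m along the optical axis (not along the pixel's ray), 0 where there is no reading.
- camera_info(name): a dict with "mtx" (3x3 intrinsics, pixels), "rvec" (rotation vector, rad) and "tvec" (3), from world to camera coordinates, as OpenCV has them. Camera axes: x right, y down, z forward; pixel columns grow to the right and rows downward; lengths in m; the calibration is good to about 2 mm. A picture is of the moment at which its call begins: read the wrist's pose just before it. camera_info takes no time and is no camera call; for the wrist camera it gives the pose at the moment of the call.
- job.sign_off(): hands the job in; it is judged then, once.
The state is a dict: "time_s": time; "joint_pos": joint angles; "qvel": joint speeds; "tau": joint torques, N m; "position": TCP position; "tool_rot": TCP orientation; "force": force on the tool from outside, world axes, zero at the start; "wrist_torque": the same for the moment, N m; "grip_width": opening from 0.0 (shut) to 1.0 (fully open); "gripper_force": force on a finger pad.
Only numpy, scipy, OpenCV 4.12 (cv2) and the standard library are available. Lean on these libraries where they do the work, as an engineer would, in place of code of your own. Each camera call takes 0.05 s, during which the arm holds its last target. There are 200 camera calls.

TASK

Using only pushes of the fingertips, first push the pink acrylic blank back until it lies flush against the dark metal rail of the little wooden ledge. Then push it along the rail until about a third of its length sticks out past the end of the ledge on the side where the brass-coloured denture flask stands, so that its edge can be taken there; leave it lying flat on the ledge and still flush with the rail. Do not pick the blank up or let it drop, and leave everything else where it is.

Things in the scene. Friction and masses are not known exactly. Their poses are not given: they have to be found in the camera images.
- ledge: Fixed low wooden ledge (a board on two cheeks), 140 mm deep (its x) and 300 mm long (its y). Origin: middle of its footprint, on the worktop. x points to its far side, y along its length to the left, z up. The deck is 50 mm above the worktop. A dark steel rail 10 mm thick stands 13 mm proud of the deck along the whole far side; the rail's face lies at x = +60 mm. Both ends (y = -150 and +150 mm) are open, the front edge is at x = -70 mm.
- blank: Loose pink acrylic plate with a paler band across its middle, 80 mm (its x) by 110 mm (its y) by 5 mm thick, about 90 g, lying flat on the ledge's deck somewhere near the middle of its length, a little away from the rail and slightly askew. Origin: centre of its underside; its x points to the rail, its 110 mm length runs along the rail. It slides when pushed at its edge.
- denture_flask: Loose dull brass-coloured (tan) two-part denture flask, 78 x 112 x 53 mm, standing on the worktop beyond one end of the ledge (left or right, it varies): the blank is to stick out at that end. Origin: centre of its underside. Not to be moved.
- rubber_bowl: Loose green mixing bowl, 125 mm across, 65 mm high, on the worktop beyond the other end of the ledge. Origin: centre of its underside. Not to be moved.
- crucible: Loose tan crucible, 51 mm across, 40 mm high, on the worktop behind the ledge. Origin: centre of its underside. Not to be moved.
- separator: Loose brown dropper bottle, 33 mm across, 102 mm high, on the worktop behind the ledge. Origin: centre of its underside. Not to be moved.
Not all that is in view belongs to the job. Leave any purple or white look-alike of the blank alone.

How it is judged:
By the outcome, as a careful person would: the job done as asked, in the order asked, and still so for the second after the job is handed in, with the robot touching nothing.
It also fails if it takes over 54 s, if anything falls off the work surface, if the arm or the gripper's body presses on something with over 40 N, if the wrist force passes 120 N, or if a joint passes its speed limit or range.

## Working session

There is one attempt and no reset: what is moved stays moved. The work goes in short steps, Python scripts to look and compute and a tool call to move; the robot and the scene stay as the last step left them, time stands still between calls to the robot, and variables do not carry over. Pictures are saved under pics/ and viewed, at most 10 in all, crops included, and the job is handed in when it is done.

Besides the shell and the picture viewer there is one more tool, called after ">>>" by a JSON object that holds its "fn" and its "kwargs". send_rows: Moves the arm, as the interface text tells. Shifts and turns lie within -1 to 1; 1 stands for 600 mm of shift or 30 degrees of turn. Its arguments: {"type":"object","properties":{"steps":{"type":"array","items":{"type":"array","items":{"type":"number","minimum":-1,"maximum":1}}},"force":{"type":"number"}},"required":["steps"]}

```bash
mkdir -p pics
cat > h.py <<'E'
import numpy as np, cv2
from plant import monitor, capture, camera_info, job
def save(n,im): cv2.imwrite('pics/'+n+'.png',cv2.cvtColor(im,cv2.COLOR_RGB2BGR))
def ray(cam,uv,z):
    i=camera_info(cam); K=np.array(i['mtx']);R=cv2.Rodrigues(np.array(i['rvec'],float))[0];t=np.array(i['tvec'],float).reshape(3)
    uv=np.atleast_2d(np.array(uv,float)); d=np.c_[uv,np.ones(len(uv))]@np.linalg.inv(K).T@R; c=-R.T@t
    return c+d*((z-c[2])/d[:,2])[:,None]
def proj(cam,P):
    i=camera_info(cam); return cv2.projectPoints(np.atleast_2d(np.array(P,float)),np.array(i['rvec'],float),np.array(i['tvec'],float),np.array(i['mtx'],float),None)[0][:,0]
E
python3 - <<'E'
from h import *
s=monitor.state(); print({k:np.round(v,3) for k,v in s.items()})
a,d=capture('top'); save('top0',a); np.save('top0d.npy',d); np.save('top0.npy',a)
b,_=capture('scene'); save('scene0',b)
i=camera_info('top'); R=cv2.Rodrigues(np.array(i['rvec']))[0]; print(-R.T@np.array(i['tvec']).ravel(), R.round(2))
E
```

```text
{'time_s': np.float64(0.0), 'joint_pos': array([-1.194,  0.053,  1.402,  0.   ,  1.689, -0.07 ]), 'qvel': array([ 0.   , -0.002, -0.001, -0.001,  0.001, -0.001]), 'tau': array([-1.0000e-03, -3.8167e+01, -3.6019e+01,  0.0000e+00,  6.0000e-03,
       -0.0000e+00]), 'position': array([ 0.227, -0.473,  0.23 ]), 'tool_rot': array([-3.14 , -0.   ,  0.447]), 'force': array([ 0.02 , -0.335, -0.48 ]), 'wrist_torque': array([ 0.026,  0.036, -0.023]), 'gripper_force': np.float64(0.0), 'grip_width': np.float64(1.001)}
[0.48509726 0.04854263 1.4043463 ] [[ 0.01 -1.    0.02]
 [-1.   -0.01 -0.06]
 [ 0.06 -0.02 -1.  ]]
```

View pics/top0.png

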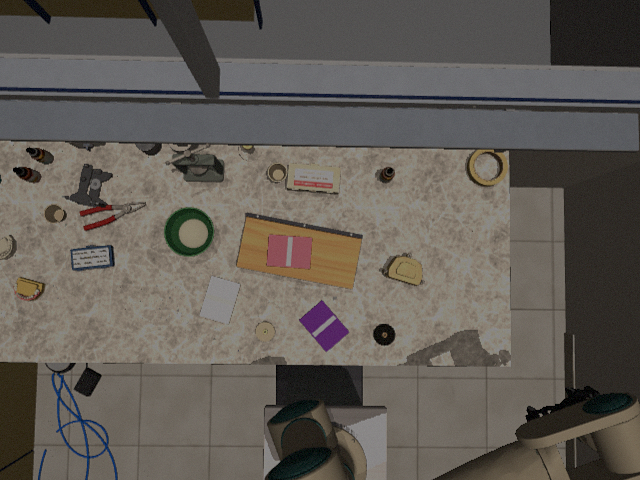

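View pics/scene0.png

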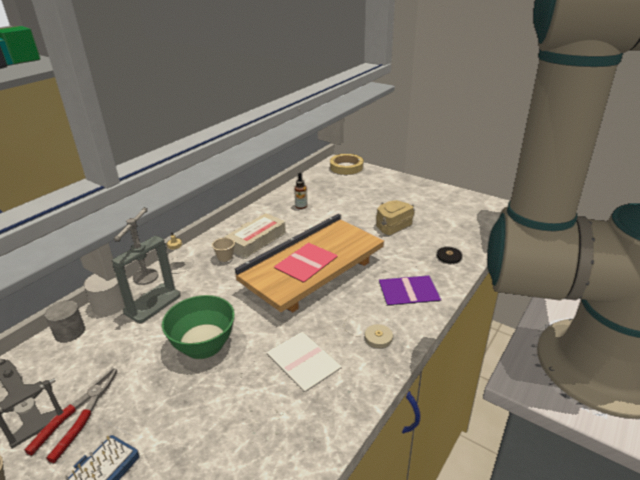

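The top view shows three candidates: the pink plate with a pale band on the ledge at (290,251), a purple plate at (324,325) and a white one at (220,300). By the description the blank is the pink one. The brass flask is at (405,269), so the blank should stick out at the right (-y) end. The bowl is at (190,232), and the rail runs from about (246,216) to (362,236).

```bash
cat >> h.py <<'E'
def corners(mask):
    c=max(cv2.findContours(mask,cv2.RETR_EXTERNAL,cv2.CHAIN_APPROX_NONE)[0],key=cv2.contourArea)
    return cv2.boxPoints(cv2.minAreaRect(c)), cv2.contourArea(c)
def pinkmask(im,box=None):
    h=cv2.cvtColor(im,cv2.COLOR_RGB2HSV); m=((h[...,0]>165)|(h[...,0]<4))&(h[...,1]>90)&(h[...,2]>80)
    m=m.astype(np.uint8)*255
    if box is not None: k=np.zeros_like(m); k[box[1]:box[3],box[0]:box[2]]=1; m*=k
    return cv2.morphologyEx(m,cv2.MORPH_CLOSE,np.ones((11,11)))
def pose(P):
    c=P.mean(0); e=[P[(k+1)%4]-P[k] for k in range(4)]; e.sort(key=lambda v:-np.hypot(*v[:2]))
    y=e[0] if e[0][1]>0 else -e[0]; return c[:2].round(4), np.degrees(np.arctan2(-y[0],y[1])).round(2), [round(float(np.hypot(*v[:2])),4) for v in e]
E
python3 - <<'E'
from h import *
a=np.load('top0.npy'); h=cv2.cvtColor(a,cv2.COLOR_RGB2HSV)
pm=pinkmask(a,(230,210,370,295)); b,ar=corners(pm); P=ray('top',b,.055); print('blank',pose(P),ar)
w=((h[...,0]>8)&(h[...,0]<24)&(h[...,1]>95)&(h[...,2]>90)).astype(np.uint8)*255
k=np.zeros_like(w);k[205:300,225:372]=1; w=(w|pm)*k; w=cv2.morphologyEx(cv2.morphologyEx(w,cv2.MORPH_CLOSE,np.ones((9,9))),cv2.MORPH_OPEN,np.ones((5,5)))
lb,ar=corners(w); L=ray('top',lb,.05); print('deck',pose(L),ar,lb.round(1).tolist()); print(L.round(3))
v=a.copy()
for q in (b,lb): cv2.polylines(v,[q.round().astype(int)],True,(0,255,0),1)
c=cv2.resize(v[190:310,210:450],None,fx=3.3,fy=3.3,interpolation=cv2.INTER_CUBIC); save('crop0',c)
print('flask',ray('top',[405,269],.04),'bowl',ray('top',[190,232],.04),'bottle',ray('top',[388,174],.09))
E
```

```text
blank (array([0.55  , 0.0987]), np.float64(-3.39), [0.1092, 0.1088, 0.079, 0.0789]) 1269.5
deck (array([0.5471, 0.0734]), np.float64(-10.13), [0.3007, 0.2989, 0.1296, 0.1292]) 5821.5 [[236.0, 266.29998779296875], [245.6999969482422, 216.39999389648438], [361.6000061035156, 238.89999389648438], [351.8999938964844, 288.79998779296875]]
[[ 0.51   0.232  0.05 ]
 [ 0.637  0.21   0.05 ]
 [ 0.584 -0.086  0.05 ]
 [ 0.457 -0.062  0.05 ]]
flask [[ 0.50913922 -0.19926879  0.04      ]] bowl [[0.59600382 0.35210207 0.04      ]] bottle [[ 0.74476267 -0.14664632  0.09      ]]
```

View pics/crop0.png

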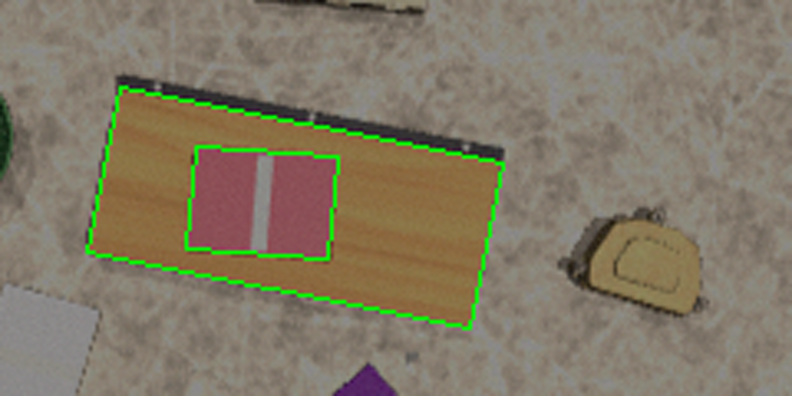

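The crop confirms the boxes fit: the pink blank with its pale band sits on the deck, turned about 7° from the rail, and the flask is at the right. I'll put the fingers half open in front of the blank first.

```bash
cat >> h.py <<'E'
LO=np.array([.552,.0725]); LY=np.radians(-10.13)
LX=np.array([np.cos(LY),np.sin(LY)]); LYv=np.array([-LX[1],LX[0]])
def toL(p): q=np.array(p)[:2]-LO; return np.array([q@LX,q@LYv])
def go(lx,ly,z,yawdeg):
    "tool-axis shift/600mm and turn/30deg from now to ledge point (m), world z, yaw relative to ledge"
    from scipy.spatial.transform import Rotation as R
    s=monitor.state(); r=R.from_euler('xyz',s['tool_rot']); p=np.r_[LO+lx*LX+ly*LYv,z]
    g=R.from_euler('xyz',[np.pi,0,LY+np.radians(yawdeg)])
    print((r.inv().apply(p-s['position'])/.6).round(4),np.degrees((r.inv()*g).as_rotvec()/30).round(4), 'at',toL(s['position']).round(4),s['position'][2].round(4),'t',s['time_s'].round(2),'F',s['force'].round(1))
E
python3 -c "
from h import *
go(-.068,.025,.15,0)"
```

```text
Traceback (most recent call last):
  File "h.py", line 29, in go
    print((r.inv().apply(p-s['position'])/.6).round(4),np.degrees((r.inv()*g).as_rotvec()/30).round(4), 'at',toL(s['position']).round(4),s['position'][2].round(4),'t',s['time_s'].round(2),'F',s['force'].round(1))
                                                                                                                                                                       ^^^^^^^^^^^^^^^^^
AttributeError: 'float' object has no attribute 'round'
```

```bash
sed -i "s/s\['time_s'\].round(2)/round(s['time_s'],2)/; s/s\['position'\]\[2\].round(4)/round(float(s['position'][2]),4)/" h.py
python3 -c "
from h import *
go(-.068,.025,.15,0)"
```

```text
[ 0.8142 -0.6858  0.1353] [-2.6000e-03  6.0000e-04  1.1911e+00] at [-0.2242 -0.5944] 0.2306 t 0.1 F [-0.1 -0.2 -0.7]
```

>>> {"fn": "send_rows", "kwargs": {"steps": [[0.814,-0.686,0,0,0,1,0.5],[0.814,-0.686,0,0,0,1,0.5],[0.814,-0.686,0,0,0,1,0.5],[0.814,-0.686,0,0,0,1,0.5],[0.814,-0.686,0,0,0,1,0.5],[0.814,-0.686,0,0,0,1,0.5],[0.814,-0.686,0,0,0,1,0.5],[0.814,-0.686,0,0,0,1,0.5]]}}

```text
time_s: 0.77
position: [0.3603, -0.1767, 0.2312]
tool_rot: [3.142, -0.0, -0.077]
force: [1.2, -0.9, 0.5]
grip_width: 0.498
gripper_force: 0.0
```

```bash
python3 -c "
from h import *
go(-.068,.025,.1,0)"
```

```text
[ 0.1779 -0.4915  0.2186] [ 1.0e-04 -1.0e-04  1.9e-01] at [-0.1449 -0.279 ] 0.2312 t 0.77 F [ 1.2 -0.9  0.5]
```

>>> {"fn": "send_rows", "kwargs": {"steps": [[0.178,-0.49,0.0,0,0,0.19,0.5],[0.178,-0.49,0.0,0,0,0.19,0.5],[0.178,-0.49,0.0,0,0,0.19,0.5],[0.178,-0.49,0.0,0,0,0.19,0.5],[0.178,-0.49,0.0,0,0,0.19,0.5],[0.178,-0.49,0.0,0,0,0.19,0.5],[0.178,-0.49,0.0,0,0,0.19,0.5],[0.178,-0.49,0.1,0,0,0.19,0.5]]}}

```text
time_s: 1.43
position: [0.4895, 0.1027, 0.1993]
tool_rot: [-3.136, -0.013, -0.173]
force: [2.0, -0.4, 1.2]
grip_width: 0.5
gripper_force: 0.0
```

>>> {"fn": "send_rows", "kwargs": {"steps": [[0,0,0.1,0,0,0,0.5],[0,0,0.1,0,0,0,0.5],[0,0,0.1,0,0,0,0.5],[0,0,0.1,0,0,0,0.5]]}}

```text
time_s: 1.77
position: [0.485, 0.098, 0.1325]
tool_rot: [3.141, 0.002, -0.176]
force: [0.0, 0.5, 1.2]
grip_width: 0.505
gripper_force: 0.0
```

Run:
```python
from h import *
go(-.068,.025,.07,0)
a,d=capture('wrist'); save('w1',a)
go(-.068,.025,.07,0)
m=pinkmask(a); b,ar=corners(m); P=ray('wrist',b,.055); p=pose(P); print('blank',p,toL(p[0]),np.degrees(LY))
```

```text
[ 0.0043 -0.0196  0.1041] [0.0014 0.004  0.001 ] at [-0.0705  0.0133] 0.1325 t 1.77 F [0.  0.5 1.2]
[ 0.0022 -0.0192  0.1072] [-0.0007 -0.0028  0.0005] at [-0.0694  0.0135] 0.1343 t 1.82 F [ 0.4 -0.2  0.4]
blank (array([0.5535, 0.1001]), np.float64(-2.86), [0.122, 0.1095, 0.0814, 0.0798]) [-0.00337773  0.02743357] -10.13
```

View pics/w1.png

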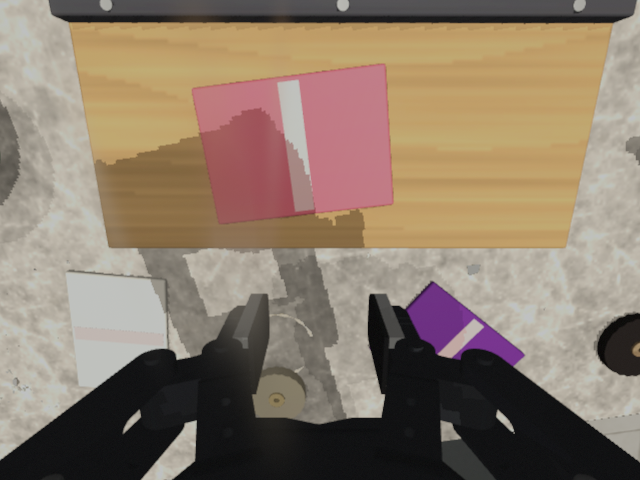

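The wrist view shows the blank's corners at (193,88), (385,64), (393,203) and (219,223). The deck's front edge is at row 247 and the rail at row 20, both square to the tool, and the fingers are clear in front.

>>> {"fn": "send_rows", "kwargs": {"steps": [[0.002,-0.02,0.0,0,0,0,0.5],[0.002,-0.02,0.05,0,0,0,0.5],[0.002,-0.02,0.1,0,0,0,0.5],[0.002,-0.02,0.1,0,0,0,0.5],[0.002,-0.02,0.1,0,0,0,0.5]]}}

```text
time_s: 2.23
position: [0.4888, 0.11, 0.0737]
tool_rot: [3.141, 0.001, -0.176]
force: [0.7, 0.5, 1.7]
grip_width: 0.5
gripper_force: 0.0
```

Run:
```python
from h import *
go(-.068,.025,.06,0)
a,d=capture('wrist'); save('w2',a)
m=pinkmask(a); b,ar=corners(m); P=ray('wrist',b,.055); p=pose(P); print('blank',p,toL(p[0]))
```

```text
[0.0013 0.0013 0.0228] [0.0002 0.0012 0.0008] at [-0.0688  0.0258] 0.0737 t 2.23 F [0.7 0.5 1.7]
blank (array([0.5531, 0.0996]), np.float64(-2.52), [0.1264, 0.1093, 0.0821, 0.0801]) [-0.00368355  0.02687101]
```

View pics/w2.png

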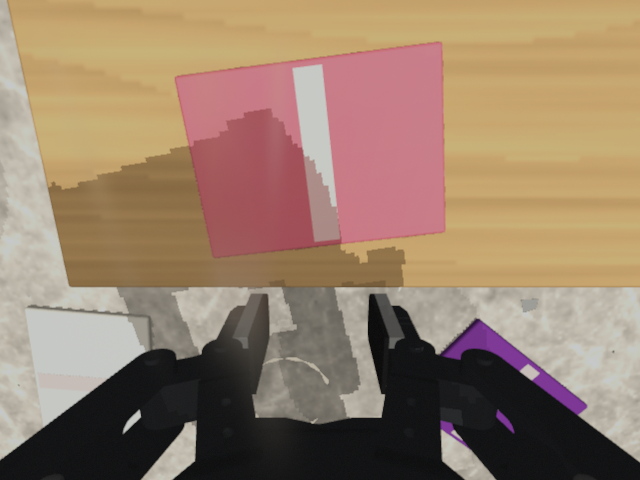

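The blank's corners are now at (177,77), (441,42), (445,231) and (214,257), with the deck front edge at row 287. The fingertips at (258,294) and (378,294) hang just short of the edge.

Run:
```python
from h import *
s=monitor.state(); T=s['position']
for dz in (0,.005,.010):
  for fx in (0,.011):
    print(dz,fx,[proj('wrist',np.r_[T[:2]+fx*LX+sy*LYv,T[2]+dz]).round(0).tolist() for sy in (.021,-.021)])
P=ray('wrist',[[177,77],[441,42],[445,231],[214,257]],.055); print(pose(P),toL(P.mean(0)),[toL(p).round(4).tolist() for p in P])
print([toL(p).round(4).tolist() for p in ray('wrist',[[72,287],[600,287]],.05)])
go(-.068,.025,.053,0)
```

```text
0 0 [[[272.0, 312.0]], [[368.0, 312.0]]]
0 0.011 [[[271.0, 289.0]], [[370.0, 289.0]]]
0.005 0 [[[271.0, 318.0]], [[370.0, 318.0]]]
0.005 0.011 [[[270.0, 294.0]], [[371.0, 294.0]]]
0.01 0 [[[269.0, 324.0]], [[372.0, 324.0]]]
0.01 0.011 [[[268.0, 299.0]], [[373.0, 299.0]]]
(array([0.5533, 0.0996]), np.float64(-3.39), [0.1093, 0.1085, 0.0792, 0.079]) [-0.00344711  0.02688945] [[0.0294, 0.0853], [0.0423, -0.0224], [-0.0363, -0.032], [-0.0492, 0.0766]]
[[-0.0669, 0.1509], [-0.0667, -0.1146]]
[-0.0004  0.0017  0.0369] [-0.0015 -0.0045  0.0008] at [-0.0678  0.026 ] 0.0751 t 2.28 F [-0.2 -0.   1.3]
```

>>> {"fn": "send_rows", "kwargs": {"steps": [[0,0,0.015,0,0,0,0.5],[0,0,0.03,0,0,0,0.5],[0,0,0.038,0,0,0,0.5],[0,0,0.038,0,0,0,0.5]]}}

```text
time_s: 2.62
position: [0.4881, 0.1095, 0.0491]
tool_rot: [3.141, 0.002, -0.176]
force: [-1.6, -0.6, -0.8]
grip_width: 0.5
gripper_force: 0.0
```

>>> {"fn": "send_rows", "kwargs": {"steps": [[0,0,0.003,0,0,0,0.5],[0,0,0.003,0,0,0,0.5]]}}

```text
time_s: 2.78
position: [0.4888, 0.1096, 0.0483]
tool_rot: [3.141, -0.0, -0.176]
force: [0.1, -0.2, 0.8]
grip_width: 0.497
gripper_force: 0.0
```

>>> {"fn": "send_rows", "kwargs": {"steps": [[0,0,0.003,0,0,0,0.5],[0,0,0.003,0,0,0,0.5]]}}

```text
time_s: 2.95
position: [0.4891, 0.1097, 0.0481]
tool_rot: [-3.142, -0.001, -0.176]
force: [-4.9, -0.6, 10.0]
grip_width: 0.5
gripper_force: 5.0
```

Contact with the deck was felt at TCP z of about 0.048. I'll lift about 1.5 mm clear and then push.

>>> {"fn": "send_rows", "kwargs": {"steps": [[0,0,-0.005,0,0,0,0.5],[0,0,-0.005,0,0,0,0.5],[0,0,-0.005,0,0,0,0.5]]}}

```text
time_s: 3.2
position: [0.489, 0.1097, 0.0498]
tool_rot: [-3.141, -0.001, -0.176]
force: [0.8, -0.1, -1.3]
grip_width: 0.499
gripper_force: 0.0
```

>>> {"fn": "send_rows", "kwargs": {"steps": [[0.007,0,0,0,0,0,0.5],[0.015,0,0,0,0,0,0.5],[0.022,0,0,0,0,0,0.5],[0.03,0,0,0,0,0,0.5],[0.03,0,0,0,0,0,0.5]]}}

```text
time_s: 3.62
position: [0.5073, 0.1062, 0.0495]
tool_rot: [3.142, -0.0, -0.177]
force: [0.1, 1.4, -0.5]
grip_width: 0.5
gripper_force: 0.0
```

```bash
cat >> h.py <<'E'
def look(n):
    go(-.02,.025,.05,0); a,d=capture('wrist'); save(n,a); m=pinkmask(a)
    c=max(cv2.findContours(m,cv2.RETR_EXTERNAL,cv2.CHAIN_APPROX_NONE)[0],key=cv2.contourArea)
    q=cv2.approxPolyDP(c,12,True)[:,0]; print([(p.tolist(),toL(w).round(4).tolist()) for p,w in zip(q,ray('wrist',q,.055))])
E
python3 -c "
from h import *
look('w3')"
```

```text
[ 0.0498  0.0006 -0.0008] [ 0.0001 -0.0007  0.0002] at [-0.0499  0.0254] 0.0495 t 3.62 F [ 0.1  1.4 -0.5]
[([474, 71], [0.0452, -0.0275]), ([165, 88], [0.0398, 0.0799]), ([197, 292], [-0.038, 0.0763]), ([460, 280], [-0.0327, -0.0316])]
```

View pics/w3.png

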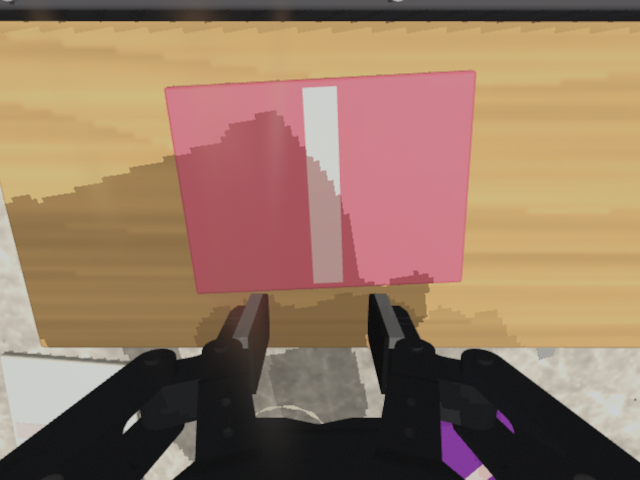

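The left finger has begun squaring the blank, whose far edge runs from (165,88) to (474,71) with the rail face at row 22. About 20 mm remain, so I'll keep pushing.

>>> {"fn": "send_rows", "kwargs": {"steps": [[0.006,0,0,0,0,0,0.5],[0.012,0,0,0,0,0,0.5],[0.018,0,0,0,0,0,0.5],[0.024,0,0,0,0,0,0.5],[0.026,0,0,0,0,0,0.5],[0.026,0,0,0,0,0,0.5]]}}

```text
time_s: 4.17
position: [0.5222, 0.1036, 0.0496]
tool_rot: [3.141, -0.0, -0.176]
force: [-0.1, -0.6, 0.1]
grip_width: 0.496
gripper_force: 0.0
```

>>> {"fn": "send_rows", "kwargs": {"steps": [[0.003,0,0,0,0,0,0.5],[0.005,0,0,0,0,0,0.5],[0.005,0,0,0,0,0,0.5]]}}

```text
time_s: 4.42
position: [0.5249, 0.1032, 0.0496]
tool_rot: [3.142, -0.0, -0.176]
force: [0.3, -0.0, -0.1]
grip_width: 0.498
gripper_force: 0.0
```

```bash
python3 -c "
from h import *
look('w4')
print([toL(p).round(4) for p in ray('wrist',[[100,8],[320,8]],.05)])"
```

```text
[ 0.0201  0.0007 -0.0007] [ 0.0001 -0.0004  0.0009] at [-0.032   0.0254] 0.0496 t 4.42 F [ 0.3 -0.  -0.1]
[([175, 86], [0.0587, 0.0765]), ([197, 290], [-0.019, 0.0764]), ([459, 290], [-0.019, -0.0316]), ([484, 85], [0.059, -0.0315])]
[array([0.0839, 0.1012]), array([0.0839, 0.0258])]
```

View pics/w4.png

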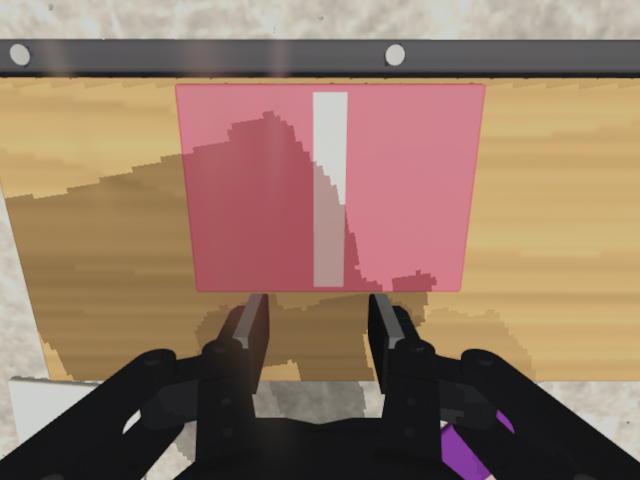

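The blank is square, with its far edge at row 85 and the rail foot at row 78, leaving a gap of about 3 mm. I'll push on until I feel force.

>>> {"fn": "send_rows", "kwargs": {"steps": [[0.003,0,0,0,0,0,0.5],[0.005,0,0,0,0,0,0.5],[0.005,0,0,0,0,0,0.5]]}}

```text
time_s: 4.72
position: [0.5273, 0.1028, 0.0495]
tool_rot: [3.141, 0.001, -0.176]
force: [-4.3, 1.3, 1.8]
grip_width: 0.503
gripper_force: 1.9
```

>>> {"fn": "send_rows", "kwargs": {"steps": [[0.002,0,0,0,0,0,0.5],[0.002,0,0,0,0,0,0.5],[0.002,0,0,0,0,0,0.5]]}}

```text
time_s: 4.97
position: [0.5275, 0.1028, 0.0493]
tool_rot: [3.141, 0.004, -0.176]
force: [-9.7, 1.3, 5.7]
grip_width: 0.499
gripper_force: 4.6
```

>>> {"fn": "send_rows", "kwargs": {"steps": [[0.002,0,0,0,0,0,0.5],[0.002,0,0,0,0,0,0.5],[0.002,0,0,0,0,0,0.5]]}}

```text
time_s: 5.22
position: [0.5276, 0.1028, 0.0492]
tool_rot: [3.141, 0.007, -0.176]
force: [-14.5, 2.4, 9.4]
grip_width: 0.497
gripper_force: 7.4
```

Force is up to 15 N, so the blank is flush with the rail. Next I'll back off, rise and turn a quarter turn.

>>> {"fn": "send_rows", "kwargs": {"steps": [[-0.02,0,0,0,0,0,0.5],[-0.03,0,-0.03,0,0,0,0.5],[-0.03,0,-0.13,0,0,0,0.4],[-0.03,0,-0.13,0,0,0,0.4],[-0.03,0,-0.13,0,0,0,0.4]]}}

```text
time_s: 5.63
position: [0.5152, 0.1058, 0.1334]
tool_rot: [-3.139, -0.01, -0.176]
force: [0.8, -0.3, 0.2]
grip_width: 0.399
gripper_force: 0.0
```

```bash
python3 -c "
from h import *
print(monitor.state()['joint_pos'])
go(.017,.112,.13,90); look('w5')"
```

```text
[ 1.32443133e-01  9.95425273e-02  1.54759094e+00 -3.86864220e-04
  1.48385156e+00  1.87947121e+00]
[ 0.0984 -0.1428  0.0071] [ 0.011  -0.0196 -2.9988] at [-0.0421  0.0263] 0.1334 t 5.63 F [ 0.8 -0.3  0.2]
[0.0353 0.0025 0.1394] [-0.0055 -0.0195  0.0011] at [-0.0421  0.0263] 0.1334 t 5.63 F [ 0.8 -0.3  0.2]
[([232, 81], [0.0599, 0.0749]), ([240, 217], [-0.0173, 0.0752]), ([413, 217], [-0.0172, -0.0314]), ([423, 81], [0.06, -0.0312])]
```

>>> {"fn": "send_rows", "kwargs": {"steps": [[0.098,-0.143,0,0,0,-1,0.4],[0.098,-0.143,0,0,0,-1,0.4],[0.098,-0.143,0,0,0,-1,0.4],[0.098,-0.143,0,0,0,-1,0.4],[0.098,-0.143,0,0,0,-1,0.4]]}}

```text
time_s: 6.1
position: [0.5852, 0.1802, 0.1252]
tool_rot: [-3.142, 0.003, 0.353]
force: [0.2, 0.2, 0.2]
grip_width: 0.401
gripper_force: 0.0
```

>>> {"fn": "send_rows", "kwargs": {"steps": [[0,0,0,0,0,-1,0.4],[0,0,0,0,0,-1,0.4],[0,0,0,0,0,-1,0.4],[0,0,0,0,0,-1,0.4],[0,0,0,0,0,-1,0.4]]}}

```text
time_s: 6.52
position: [0.5848, 0.1789, 0.1266]
tool_rot: [-3.141, 0.001, 0.872]
force: [0.2, -0.2, -0.7]
grip_width: 0.406
gripper_force: 0.0
```

>>> {"fn": "send_rows", "kwargs": {"steps": [[0,0,0,0,0,-1,0.4],[0,0,0,0,0,-1,0.4],[0,0,0,0,0,-1,0.4],[0,0,0,0,0,-1,0.4],[0,0,0,0,0,-1,0.4],[0,0,0,0,0,-1,0.4]]}}

```text
time_s: 7.02
position: [0.585, 0.1792, 0.1271]
tool_rot: [-3.141, 0.0, 1.389]
force: [-0.5, -0.4, 0.2]
grip_width: 0.4
gripper_force: 0.0
```

```bash
python3 -c "
from h import *
go(.017,.112,.055,90)"
```

```text
[0.002  0.0055 0.1202] [-0.0011  0.0008 -0.0092] at [0.0137 0.1109] 0.1271 t 7.02 F [-0.5 -0.4  0.2]
```

>>> {"fn": "send_rows", "kwargs": {"steps": [[0.002,0.0055,0.06,0,0,-0.009,0.4],[0.002,0.0055,0.1,0,0,-0.009,0.4],[0.002,0.0055,0.122,0,0,-0.009,0.4],[0.002,0.0055,0.122,0,0,-0.009,0.4],[0.002,0.0055,0.122,0,0,-0.009,0.4]]}}

```text
time_s: 7.43
position: [0.5887, 0.1801, 0.0543]
tool_rot: [-3.141, 0.0, 1.396]
force: [0.1, 0.1, 0.0]
grip_width: 0.396
gripper_force: 0.0
```

>>> {"fn": "send_rows", "kwargs": {"steps": [[0,0,0.004,0,0,0,0.4],[0,0,0.006,0,0,0,0.4],[0,0,0.006,0,0,0,0.4]]}}

```text
time_s: 7.68
position: [0.589, 0.1802, 0.0513]
tool_rot: [3.141, -0.0, 1.398]
force: [0.5, 0.4, -0.1]
grip_width: 0.4
gripper_force: 0.0
```

>>> {"fn": "send_rows", "kwargs": {"steps": [[0,0,0.003,0,0,0,0.4],[0,0,0.003,0,0,0,0.4]]}}

```text
time_s: 7.85
position: [0.589, 0.1803, 0.0493]
tool_rot: [3.141, -0.0, 1.399]
force: [0.3, 0.7, -0.7]
grip_width: 0.403
gripper_force: 0.0
```

>>> {"fn": "send_rows", "kwargs": {"steps": [[-0.013,0,0,0,0,-0.009,0.4],[-0.026,0.0003,0,0,0,-0.009,0.4],[-0.039,0.0005,0,0,0,-0.009,0.4],[-0.05,0.0007,0,0,0,-0.009,0.4],[-0.06,0.0009,0,0,0,-0.009,0.4],[-0.07,0.001,0,0,0,-0.009,0.4],[-0.08,0.001,0,0,0,-0.009,0.4],[-0.08,0.001,0,0,0,-0.009,0.4]]}}

```text
time_s: 8.52
position: [0.5811, 0.1314, 0.0492]
tool_rot: [3.141, 0.001, 1.403]
force: [-2.4, -2.0, 4.3]
grip_width: 0.4
gripper_force: 2.1
```

```bash
python3 -c "
from h import *
go(.018,-.0657,.049,90)
a,d=capture('top'); save('t1',cv2.resize(a[190:310,210:450],None,fx=3.3,fy=3.3,interpolation=cv2.INTER_CUBIC))
b,ar=corners(pinkmask(a,(230,210,390,300))); p=pose(ray('top',b,.055)); print(p,toL(p[0]))"
```

```text
[-0.2147 -0.0024  0.0006] [0.0005 0.0018 0.0172] at [0.0183 0.0631] 0.0492 t 8.52 F [-2.4 -2.   4.3]
(array([0.5715, 0.0647]), np.float64(-10.47), [0.1085, 0.1081, 0.0807, 0.0806]) [ 0.0205679 -0.0042487]
```

View pics/t1.png

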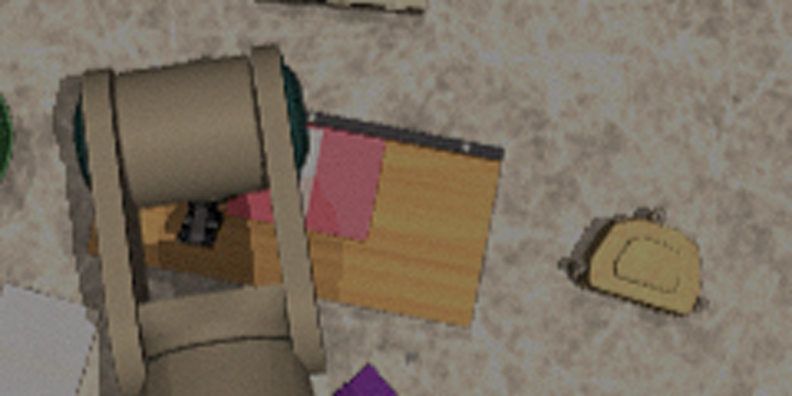

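The blank is hugging the rail and its right edge is still on the deck at crop (385,140)-(365,238). The flask and the other objects haven't moved. I'll keep pushing and take out the small yaw error.

>>> {"fn": "send_rows", "kwargs": {"steps": [[-0.01,0,-0.0005,0,0,0.017,0.4],[-0.021,-0.0002,-0.0005,0,0,0.017,0.4],[-0.033,-0.0003,-0.0005,0,0,0.017,0.4],[-0.045,-0.0004,-0.0005,0,0,0.017,0.4],[-0.057,-0.0005,-0.0005,0,0,0.017,0.4],[-0.069,-0.0006,-0.0005,0,0,0.017,0.4],[-0.08,-0.0007,-0.0005,0,0,0.017,0.4],[-0.088,-0.0008,-0.0005,0,0,0.017,0.4]]}}

```text
time_s: 9.23
position: [0.5718, 0.0799, 0.0492]
tool_rot: [3.142, 0.0, 1.395]
force: [0.9, 1.4, 2.7]
grip_width: 0.399
gripper_force: 1.1
```

```bash
python3 -c "
from h import *
go(.018,-.0657,.0493,90)
a,d=capture('top')
b,ar=corners(pinkmask(a,(230,210,390,300))); p=pose(ray('top',b,.055)); print(p,toL(p[0]))"
```

```text
[-1.274e-01 -3.000e-04 -1.000e-04] [0.     0.0004 0.001 ] at [0.0182 0.0107] 0.0492 t 9.23 F [0.9 1.4 2.7]
(array([0.5618, 0.0134]), np.float64(-10.04), [0.1082, 0.1078, 0.0797, 0.0796]) [ 0.02004187 -0.05645506]
```

>>> {"fn": "send_rows", "kwargs": {"steps": [[-0.01,0.0002,0,0,0,0,0.4],[-0.021,0.0003,0,0,0,0,0.4],[-0.033,0.0005,0,0,0,0,0.4],[-0.045,0.0006,0,0,0,0,0.4],[-0.057,0.0008,0,0,0,0,0.4],[-0.069,0.001,0,0,0,0,0.4],[-0.08,0.001,0,0,0,0,0.4],[-0.09,0.001,0,0,0,0,0.4]]}}

```text
time_s: 9.95
position: [0.5629, 0.0268, 0.0492]
tool_rot: [-3.141, 0.0, 1.395]
force: [-0.6, 2.0, 1.3]
grip_width: 0.403
gripper_force: 1.4
```

```bash
python3 -c "
from h import *
go(.018,-.0657,.0493,90)
a,d=capture('top')
b,ar=corners(pinkmask(a,(230,210,410,300))); p=pose(ray('top',b,.055)); print(p,toL(p[0]))
save('t2',cv2.resize(a[190:310,210:450],None,fx=3.3,fy=3.3,interpolation=cv2.INTER_CUBIC))"
```

```text
[-0.0377 -0.0013 -0.0001] [-0.0002  0.0002  0.0016] at [ 0.0187 -0.0431] 0.0492 t 9.95 F [-0.6  2.   1.3]
(array([ 0.5451, -0.0769]), np.float64(79.86), [0.0795, 0.0795, 0.0338, 0.0336]) [ 0.01948436 -0.14828462]
```

View pics/t2.png

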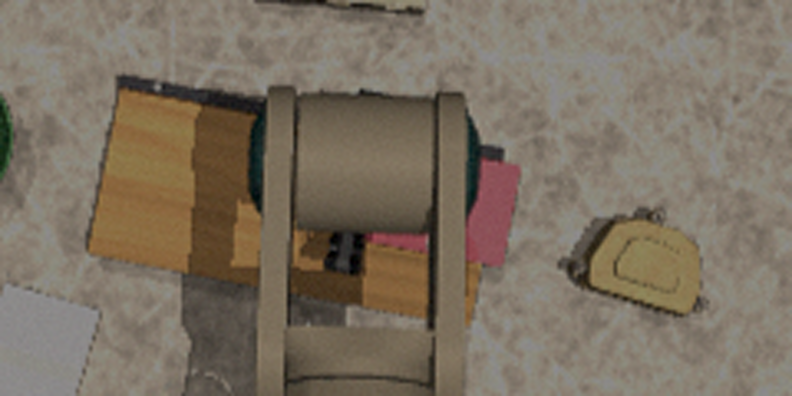

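The blank now overhangs by about 15 mm, with its right edge at crop (520,165)-(500,265) just past the deck end. About 21 mm remain.

>>> {"fn": "send_rows", "kwargs": {"steps": [[-0.007,0,0,0,0,0,0.4],[-0.014,0,0,0,0,0,0.4],[-0.021,0,0,0,0,0,0.4],[-0.028,0,0,0,0,0,0.4],[-0.033,0,0,0,0,0,0.4],[-0.036,0,0,0,0,0,0.4],[-0.036,0,0,0,0,0,0.4]]}}

```text
time_s: 10.58
position: [0.5592, 0.0057, 0.0492]
tool_rot: [-3.141, 0.001, 1.395]
force: [-0.0, -1.1, 1.5]
grip_width: 0.404
gripper_force: 1.0
```

>>> {"fn": "send_rows", "kwargs": {"steps": [[0.02,0,0,0,0,0,0.4],[0.04,0,0,0,0,0,0.4],[0.05,0,-0.07,0,0,0,0.4],[0.12,0,-0.12,0,0,0,0.4],[0.18,0,-0.12,0,0,0,0.4],[0.24,0,-0.12,0,0,0,0.4],[0.3,0,-0.12,0,0,0,0.4],[0.3,0,-0.12,0,0,0,0.4]]}}

```text
time_s: 11.25
position: [0.5902, 0.1908, 0.1209]
tool_rot: [-3.141, -0.002, 1.402]
force: [-0.4, 0.1, -0.5]
grip_width: 0.401
gripper_force: 0.0
```

```bash
python3 -c "
from h import *
go(-.04,-.1317,.1,0)
a,d=capture('top')
b,ar=corners(pinkmask(a,(230,210,410,300))); P=ray('top',b,.055); p=pose(P); print(p,toL(p[0]),[toL(q).round(4).tolist() for q in P])
save('t3',cv2.resize(a[190:310,210:450],None,fx=3.3,fy=3.3,interpolation=cv2.INTER_CUBIC))"
```

```text
[-0.4242 -0.098   0.0339] [-3.5000e-03 -2.6000e-03  3.0147e+00] at [0.0168 0.1232] 0.1209 t 11.25 F [-0.4  0.1 -0.5]
(array([ 0.5488, -0.0609]), np.float64(-10.47), [0.1103, 0.1099, 0.0808, 0.0807]) [ 0.02031257 -0.13188328] [[-0.0197, -0.0765], [0.061, -0.0771], [0.0603, -0.1874], [-0.0205, -0.1863]]
```

View pics/t3.png

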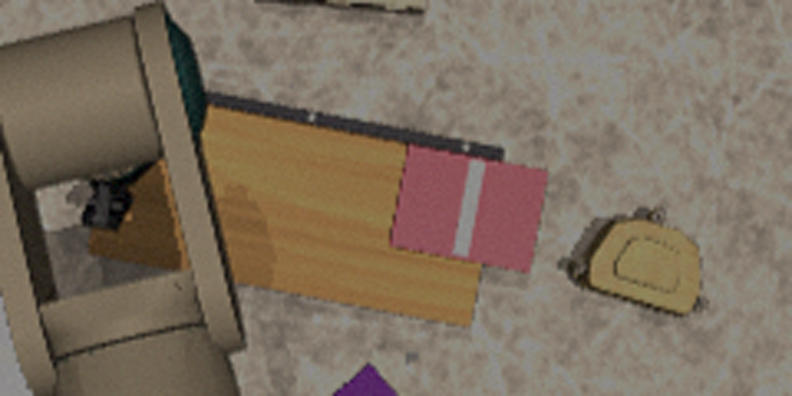

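The blank overhangs by about 37 mm at the flask end and lies along the rail at crop (405,145)-(545,168). I'll turn back and check numerically from near, with the wrist camera, that it's still flush.

>>> {"fn": "send_rows", "kwargs": {"steps": [[-0.06,-0.09,-0.02,0,0,0.3,0.4],[-0.12,-0.11,-0.02,0,0,0.6,0.4],[-0.18,-0.11,-0.02,0,0,0.8,0.4],[-0.24,-0.11,-0.02,0,0,1,0.4],[-0.3,-0.11,-0.02,0,0,1,0.4],[-0.36,-0.11,-0.02,0,0,1,0.4],[-0.41,-0.11,-0.02,0,0,1,0.4],[-0.41,-0.11,-0.02,0,0,1,0.4]]}}

```text
time_s: 11.97
position: [0.4815, -0.0516, 0.1331]
tool_rot: [3.141, 0.002, 0.866]
force: [0.2, -0.1, 0.5]
grip_width: 0.398
gripper_force: 0.0
```

>>> {"fn": "send_rows", "kwargs": {"steps": [[0,0,0,0,0,1,0.4],[0,0,0,0,0,1,0.4],[0,0,0,0,0,1,0.4],[0,0,0,0,0,1,0.4],[0,0,0,0,0,1,0.4]]}}

```text
time_s: 12.38
position: [0.4825, -0.0469, 0.133]
tool_rot: [-3.141, 0.001, 0.343]
force: [0.2, 0.7, -0.4]
grip_width: 0.4
gripper_force: 0.0
```

>>> {"fn": "send_rows", "kwargs": {"steps": [[0,0,0,0,0,1,0.5],[0,0,0,0,0,1,0.5],[0,0,0,0,0,1,0.5],[0,0,0,0,0,1,0.5],[0,0,0,0,0,1,0.5],[0,0,0,0,0,1,0.5],[0,0,0,0,0,1,0.5]]}}

```text
time_s: 12.97
position: [0.4827, -0.047, 0.1332]
tool_rot: [3.142, 0.0, -0.171]
force: [0.1, -0.2, 0.3]
grip_width: 0.499
gripper_force: 0.0
```

Run:
```python
from h import *
look('w6')
go(-.05,-.1317,.09,0)
a=cv2.cvtColor(cv2.imread('pics/w6.png'),cv2.COLOR_BGR2RGB); m=pinkmask(a)
c=max(cv2.findContours(m,cv2.RETR_EXTERNAL,cv2.CHAIN_APPROX_NONE)[0],key=cv2.contourArea); x,y,w,h=cv2.boundingRect(c)
for u in (x+20,x+w//4,x+w//3):
    v0=c[c[:,0,0]==u][:,0,1].min(); print(u,v0,[tuple(int(k) for k in a[v,u]) for v in range(v0-9,v0+3)])
u=x-30; print('bare',[(v,tuple(int(k) for k in a[v,u])) for v in range(y-25,y+8,2)])
```

```text
[ 0.0468 -0.2578  0.1386] [0.0001 0.0003 0.0108] at [-0.0472 -0.1298] 0.1332 t 12.97 F [ 0.1 -0.2  0.3]
[([223, 70], [0.061, -0.0755]), ([233, 208], [-0.0169, -0.0761]), ([406, 209], [-0.0171, -0.1832]), ([417, 71], [0.061, -0.1835])]
[-0.0047  0.003   0.072 ] [0.0002 0.0002 0.0094] at [-0.0472 -0.1299] 0.1332 t 13.02 F [ 0.4  0.3 -0.2]
243 69 [(92, 89, 90), (92, 89, 90), (93, 91, 92), (88, 85, 85), (79, 74, 76), (65, 61, 62), (51, 45, 44), (46, 39, 38), (65, 43, 44), (145, 73, 79), (183, 95, 104), (193, 113, 124)]
271 69 [(102, 95, 96), (103, 95, 95), (104, 96, 96), (101, 92, 92), (94, 84, 83), (86, 74, 74), (78, 64, 62), (74, 58, 56), (79, 60, 58), (149, 83, 89), (186, 106, 114), (192, 120, 128)]
288 69 [(99, 93, 95), (100, 94, 95), (101, 95, 95), (98, 93, 92), (90, 83, 83), (81, 72, 71), (69, 59, 58), (64, 52, 52), (67, 51, 51), (118, 66, 68), (171, 90, 99), (192, 107, 117)]
bare [(44, (192, 188, 175)), (46, (101, 95, 91)), (48, (109, 103, 100)), (50, (109, 103, 99)), (52, (109, 102, 99)), (54, (109, 103, 99)), (56, (108, 102, 98)), (58, (107, 101, 97)), (60, (108, 101, 97)), (62, (107, 100, 95)), (64, (97, 88, 82)), (66, (81, 70, 60)), (68, (81, 70, 59)), (70, (185, 152, 105)), (72, (184, 152, 104)), (74, (182, 150, 103)), (76, (187, 154, 105))]
```

The wrist pixels go straight from the dark rail to pink all along the edge, with no wood showing between them, so the blank is flush. The overhang is about 36 mm and the arm is clear.

```bash
python3 -c "
from h import *
print(job.sign_off())"
```

```text
the job is handed in; nothing more can be done
None
```

The job is handed in: the pink blank lies flat and flush with the rail, about 36 mm (a third of its length) past the ledge's flask-side end; it took 13 s of robot time, and only the blank was moved.

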